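# Reset the guest-paging console with the counter pen and close its service bay

### The job

The guest-paging console has just been given new backup cells and wants its reset: take the counter pen out of its stand and with the pen's point press the small button at the bottom of the recess in the open service bay, gently but right down, and keep it down for a good two seconds. Then slide the bay's cover down until it is fully home, and leave the pen standing in its stand again, pushed in to the bottom. Do not disturb the other things on the counter.

Things in the scene. Friction and masses are not known exactly. Their poses are not given: they have to be found in the camera images.
- pen_mid (a point): counter pen, the stylus: round, 150 mm long, 25 to 40 g, black barrel 12 mm thick, steel point. This point is the middle of its length, on its axis; z runs along the pen from point to top (top 75 mm up, point 75 mm down). It stands loose in the pen stand's socket, its point 53 mm below the mouth, leaning about 33 degrees from vertical, top towards the robot
- pen_tip (a point): the very end of the pen's point, axes as for pen_mid. Over its last 18 mm the point is 7 mm thick or less, its blunt end about 5 mm; from 18 to 30 mm above the end it widens to the barrel's 12 mm
- pen_stand: fixed pen stand: a weighted round steel foot, 92 mm across and 17 mm high, carrying a leaning black tube, the socket. Origin: centre of the underside; the socket leans towards its -x
- socket_mouth (a point): centre of the socket's round mouth; z axis along the socket, outwards, leaning 27 degrees from vertical. Inside it is a funnel: about 30 mm wide at the mouth, 16 mm at 13 mm depth, then tapering to 11 mm at the foot, 53 mm deep
- socket_foot (a point): centre of the socket's inner bottom, 53 mm below its mouth; axes as for socket_mouth. The pen's point stands about 3 mm from it when fully in
- console: guest-paging console, fixed: a grey wedge 125 mm deep (x), 240 mm wide (y). Its face, 160 mm long, slopes up away from the robot at 40 degrees, from 24 mm high in front to 127 mm at the back. Keypad and display on its left (+y) half, the open service bay on its right half, an aerial 220 mm high at the back left. Origin: centre of the underside, 62 mm behind the face's front edge
- recess_mouth (a point): centre of the mouth of the round reset recess in the floor of the bay. z: out of the recess, square to the face (40 degrees from vertical, up and towards the robot); x: up the face; y: across it. The recess is 12 mm wide; the button's flat pale top, which fills it, lies 7.4 to 12.6 mm below the mouth: this differs from set to set and has to be felt. A pen more than about 20 degrees out of line with the recess jams before the button is down
- bay_middle (a point): centre of the bay's opening in the face, level with the face; axes as for recess_mouth, which lies 18 mm farther down the face and 10 mm deeper. The bay is 60 mm long (x) and 64 mm wide (y). Its lower 24 mm is a floor 10 mm deep with the recess in it, 12 mm from the bay's lower wall; above that two 14 mm cells lie across it, tops 4 mm below the face
- reset_button (a joint): travel of the spring reset button, m: 0 up, 0.005 right down at its stop. About 2 N starts it, 6 N brings it right down; after that the force climbs steeply. It springs back
- cover_ridge (a point): top centre of the thumb ridge of the bay's flat sliding cover; axes as for recess_mouth, x up the face is the opening direction. The ridge is 8 mm thick along the slide, 44 mm wide and stands 7 mm above the cover, across its middle. Cover: 66 mm long (x), 71 mm wide, 3 mm thick, its top 3.5 mm above the face, between two rails 5.5 mm high
- bay_cover (a joint): how far the cover is open, m: 0 fully home at its lower stop, over the bay (ridge centre then 18 mm farther up the face than the recess mouth), 0.062 fully open. It stays where it is left; about 1.2 N of friction. It starts open, clear of the recess
- pager0: loose coaster pager: flat black disc 100 mm across, 21 mm thick, lying on the counter in front of the console and stand; leave it alone. Origin: centre of its underside
- pager1: a second such coaster pager, farther to the right; leave it alone. Origin: centre of its underside
- tumbler0: glass tumbler standing upside down behind the console and stand, 72 mm across, 108 mm high; leave it alone. Origin: centre of its underside
- tumbler1: another such tumbler at the left; leave it alone. Origin: centre of its underside
- marker: whiteboard marker lying on the counter, 132 mm long, 17 mm thick (too thick for the recess); leave it alone. Origin: under its middle, its x axis along it
- sugar_jar: glass sugar jar with a steel lid at the right, 72 mm across, 110 mm high; leave it alone. Origin: centre of its underside
- mug: white mug at the right, 80 mm across, 90 mm high; leave it alone. Origin: centre of its underside
Things that resemble listed ones, but are neither listed nor needed, are in the scene too. What is shaped like the pen_stand but green or purple is not meant.

How it is judged (in metres and radians):
On the way, in this order (a step that is already met when the one before it is completed fails the run):
1. the pen is drawn out of its stand (distance between pen_tip and socket_foot above 0.07 m), for 0.1 s.
2. the pen's point holds the reset button at least 3.2 of its 5 mm down for 2 s without a break (value of joint reset_button above 0.0032 m and contact force between pen and reset_button above 0.5 N), for 2 s.
3. the bay cover is slid home (value of joint bay_cover below 0.003 m), for 0.2 s.
At the end, for the whole second after the job is handed in: the cover is shut to within 3 mm of its stop, the button has sprung back to within 1.5 mm, and the pen stands at rest and released in its stand, top up, its point within 10 mm of the socket's foot (value of joint bay_cover below 0.003 m and value of joint reset_button below 0.0015 m and distance between pen_tip and socket_foot below 0.01 m and angle between pen_mid's own z axis and vertical below 0.75 rad and linear speed of pen below 0.02 m/s); the robot touches nothing.
It fails at once if the button is forced: the pen presses it with more than 25 N (contact force between pen and reset_button above 25 N).
It fails at once if a pager, tumbler, the marker, the sugar jar or the mug is pushed more than 20 mm (distance of any of pager0, pager1, tumbler0, tumbler1, marker, sugar_jar, mug from where it was at the start of the episode above 0.02 m).
It also fails if it takes over 58 s, if anything falls off the work surface, if the arm or the gripper's body presses on something with over 40 N, if the wrist force passes 120 N, or if a joint passes its speed limit or range.

### The arm

A 6-joint arm with a two-finger parallel gripper is mounted at the origin on the work surface. World frame = base frame: x ahead of the robot, y to its left, z up, the work surface at z = 0. Lengths are in mm, angles in rad, forces in N, time in s.
With the tool pointing down it reaches from about 300 to 775 mm from the base axis. Payload 14.6 kg.
Tool frame: the origin (TCP) lies at the very end of the fingers, on their centre line; the grasp point (between the pads) lies 19 mm behind it (grip_point_offset is the distance from the TCP to the grasp point, in mm); z points along the fingers, y is the line along which they close (so a half turn about z gives the same grasp; the last joint's range is limited). The gripper opens to 94 mm and grips with 3 to 60 N. Pads are 16 mm wide; open, the fingers measure 119 mm over their backs; the gripper's body (75 mm by 177 mm) begins 78 mm behind the grasp point.
Start: joints at [1.078, 0.3, 1.521, -0, 1.321, -0.067], TCP at [227.173, 500.881, 205.446] pointing down, gripper open.
Joint ranges: [-3.03, 3.03], [-0.79, 2.21], [0.23, 2.52], [-1.04, 4.18], [0, 3.07], [-2.55, 2.55]. Speed limits (rad/s): [2.22, 2.22, 2.57, 3.14, 3.14, 3.14].

### API

Orientations are given as [roll, pitch, yaw] about the fixed x, y, z axes, in that order (R = Rz(yaw) Ry(pitch) Rx(roll)).
In Python, from cell import read_state, camera, camera_info, sign_off, grip_point_offset gives the robot as it stands.
- The arm moves only by the shell command python3 -m handwheel 'ROWS' [FORCE]. ROWS is text: rows parted by semicolons, each of 5 numbers parted by spaces: the shift along the world's x, y, z in units of 40 mm (1.0 is 40 mm), then the turn about the world's z in units of 5 degrees (1.0 is 5 degrees), then the closure, from 0 (fully open) to 1 (shut). In form: dx dy dz yaw gripper; .... A call has 1 to 12 rows; each row shifts and turns the commanded pose from where the row before left it; what a row does not reach is not made up. A row lasts 1/12 s, in which the tool goes at most 41.7 mm and 7.16 degrees, less where a joint would pass 70% of its speed; a pose out of reach is approached as far as the arm can. A call is refused whole if a number of a shift passes 1 or a number of a turn 1, either way. A call with a gripper value outside its range is refused whole. The fingers move at their own pace and stop on an object; FORCE is the grip in N (left out, the last holds). Time passes only in rows, so rows that do not move let the fingers close. It gives the time, the measured TCP pose, the force, the opening and the grip force at its end, in the units of the state.
- read_state(): the state, without advancing time (a new reading comes with each control period).
- camera(name): name is "scene" or "top" or "wrist"; returns (picture, depth): 384x512x3 uint8, red, green, blue; 384x512 float32, mm along the optical axis (not along the pixel's ray), 0 where there is no reading.
- camera_info(name): a dict with "intrinsics" (3x3 intrinsics, pixels), "world_from_camera" (4x4, takes a point from camera to world coordinates). Camera axes: x right, y down, z forward; pixel columns grow to the right and rows downward; lengths in mm; the calibration is good to about 2 mm. A picture is of the moment at which its call begins: read the wrist's pose just before it. camera_info takes no time and is no camera call; for the wrist camera it gives the pose at the moment of the call.
- sign_off(): hands the job in; it is judged then, once.
The state is a dict: "clock": time; "joints": joint angles; "qd": joint speeds; "effort": joint torques, N m; "eef_pos": TCP position; "eef_rot": TCP orientation; "wrist_force": force on the tool from outside, world axes, zero at the start; "moment": the same for the moment, N m; "finger_gap": finger opening in mm; "finger_force": force on a finger pad.
Only numpy, scipy, OpenCV 4.12 (cv2) and the standard library are available. Lean on these libraries where they do the work, as an engineer would, in place of code of your own. Each camera call takes 0.05 s, during which the arm holds its last target. There are 200 camera calls.

## Working session

There is one attempt and no reset: what is moved stays moved. The work goes in short steps, Python scripts to look and compute and a shell command to move; the robot and the scene stay as the last step left them, time stands still between calls to the robot, and variables do not carry over. Pictures are saved under pics/ and viewed, at most 10 in all, crops included, and the job is handed in when it is done.

```bash
mkdir -p pics
python3 - <<'E'
from cell import *
import cv2,numpy as np
print(read_state(),grip_point_offset)
for n in("scene","top"):
    p,d=camera(n); cv2.imwrite(f"pics/{n}0.png",p[:,:,::-1]); np.save(f"pics/{n}0.npy",d)
    i=camera_info(n); print(n,np.round(i["intrinsics"],1).tolist(),np.round(i["world_from_camera"],3).tolist())
a=cv2.imread("pics/scene0.png");b=cv2.imread("pics/top0.png")
cv2.imwrite("pics/s.png",cv2.resize(a,(800,600)));cv2.imwrite("pics/t.png",cv2.resize(b,(800,600)))
E
```

```text
{'clock': 0.0, 'joints': array([ 1.07840027e+00,  3.00465870e-01,  1.52157966e+00, -2.42406009e-05,
        1.32071001e+00, -6.66052962e-02]), 'qd': array([-1.47581434e-03,  1.80104492e-03, -6.15075154e-04, -6.49301310e-04,
        7.19006770e-05, -1.14952980e-03]), 'effort': array([ 8.91903583e-04, -5.31808662e+01, -3.52730048e+01,  7.08295754e-02,
        2.44613760e-02, -4.78972015e-05]), 'eef_pos': array([227.05786385, 500.65219279, 204.88980254]), 'eef_rot': array([-3.14043078e+00, -5.39698461e-05,  2.71580788e+00]), 'wrist_force': array([ 0.15253234, -0.58222877,  0.15575376]), 'moment': array([-0.0527631 ,  0.00734839, -0.02238293]), 'finger_force': 0.0, 'finger_gap': 94.02978936972016} 18.8
scene [[391.1, 0.0, 255.4], [0.0, 391.1, 190.5], [0.0, 0.0, 1.0]] [[-0.838, 0.431, -0.334, 844.842], [0.545, 0.676, -0.495, 486.857], [0.013, -0.597, -0.802, 854.927], [0.0, 0.0, 0.0, 1.0]]
top [[354.0, 0.0, 252.0], [0.0, 354.0, 188.2], [0.0, 0.0, 1.0]] [[-0.129, -0.971, 0.203, 305.238], [-0.992, 0.126, -0.024, 20.115], [-0.002, -0.204, -0.979, 1067.015], [0.0, 0.0, 0.0, 1.0]]
```

View pics/s.png

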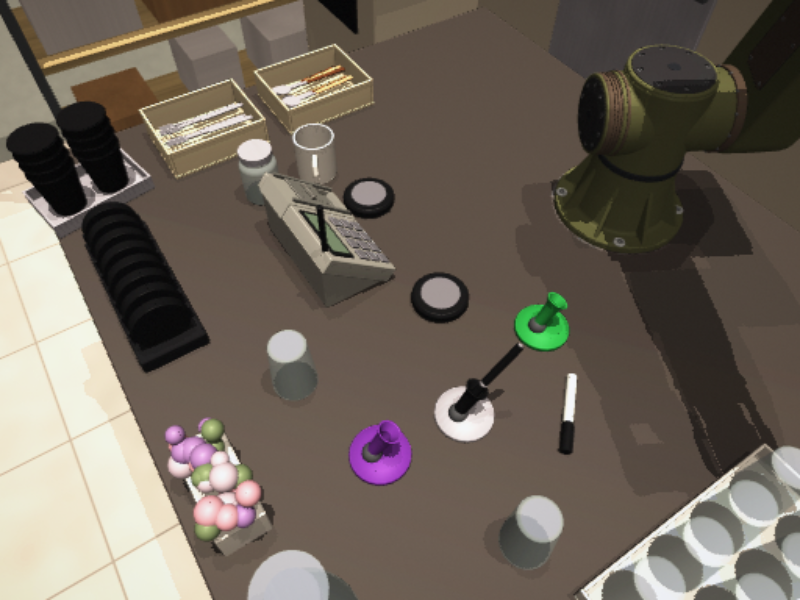

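View pics/t.png

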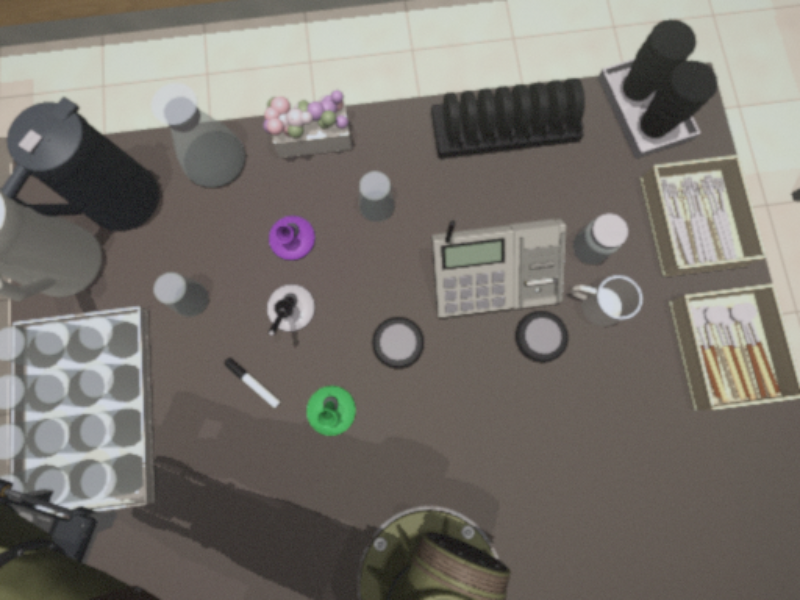

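Candidates for the stand: steel foot with black tube at scene (465,413) / top (291,307), green at (542,327) and purple at (380,455). Pen-like: black pen in the steel stand, scene top end at (520,347), and the marker at (568,412). I choose the steel stand with the black pen. The console is at top (500,270), its bay right of centre at (541,270).

```bash
cat > h.py <<'E'
from cell import *
import cv2,numpy as np
def cloud(n,d):
    i=camera_info(n);K=i["intrinsics"];T=np.array(i["world_from_camera"])
    v,u=np.mgrid[:d.shape[0],:d.shape[1]]
    P=np.stack([(u-K[0][2])/K[0][0]*d,(v-K[1][2])/K[1][1]*d,d],-1)
    return P@T[:3,:3].T+T[:3,3]
E
python3 - <<'E'
from h import *
C={n:cloud(n,np.load(f"pics/{n}0.npy")) for n in("scene","top")}
I={n:cv2.imread(f"pics/{n}0.png") for n in C}
for n,(x,y) in {"scene":(465,413),"top":(291,307)}.items():
    P=C[n];cx,cy=int(x*.64),int(y*.64)
    S=P[cy-60:cy+60,cx-60:cx+60].reshape(-1,3);c=I[n][cy-60:cy+60,cx-60:cx+60].reshape(-1,3).astype(int)
    foot=S[(abs(S[:,2]-17)<5)&(c.min(1)>110)]
    (a,r)=cv2.minEnclosingCircle(foot[:,:2].astype(np.float32))
    print(n,"foot",len(foot),foot.mean(0).round(1),np.round(a,1),round(r,1))
    o=np.array(a);m=(S[:,2]>35)&(np.hypot(*(S[:,:2]-o).T)<130)&(c.max(1)<90)
    B=S[m];
    for z in range(35,230,12):
        b=B[abs(B[:,2]-z)<6]
        if len(b):print(z,len(b),b.mean(0).round(1))
a=cv2.resize(I["scene"][195:300,255:395],(800,600),interpolation=cv2.INTER_CUBIC)
b=cv2.resize(I["top"][135:210,270:370],(800,600),interpolation=cv2.INTER_CUBIC)
cv2.imwrite("pics/c.png",cv2.resize(np.vstack([a,b]),(450,600)))
# console face plane from top
P=C["top"];S=P[142:205,278:364].reshape(-1,3)
S=S[(S[:,2]>26)&(S[:,2]<122)]
best=0
rng=np.random.default_rng(0)
for _ in range(600):
    q=S[rng.choice(len(S),3,False)];nn=np.cross(q[1]-q[0],q[2]-q[0]);nn/=np.linalg.norm(nn)+1e-9
    if abs(abs(nn[2])-.766)>.06:continue
    k=abs((S-q[0])@nn)<2
    if k.sum()>best:best=k.sum();K=k
F=S[K];c=F.mean(0);nn=np.linalg.svd(F-c)[2][2];nn*=np.sign(nn[2])
print("face",best,c.round(1),nn.round(3),np.degrees(np.arctan2(-nn[1],-nn[0])))
e=cv2.minAreaRect(np.stack([F[:,0],F[:,1]],1).astype(np.float32));print(e)
E
```

```text
scene foot 400 [531.3 204.1  14.7] [528.6 197.9] 39.9
35 14 [538.1 199.1  38.1]
47 38 [534.1 202.   47.1]
59 68 [523.1 200.9  60.3]
71 97 [515.  200.5  70.7]
83 36 [516.  202.5  81.1]
95 31 [499.3 204.8  94.4]
107 32 [491.7 206.  106.7]
119 29 [484.  206.6 119.1]
131 32 [476.2 207.7 130.9]
143 33 [468.8 208.6 142.7]
155 21 [462.1 210.3 152.1]
top foot 416 [482.6 201.5  15.3] [427.6 161.8] 139.7
35 3 [537.3 191.6  39.5]
47 8 [529.2 192.1  47.8]
59 23 [516.9 196.7  60.5]
71 54 [513.5 199.   71.2]
83 18 [512.7 195.1  82.6]
95 7 [499.3 199.5  95.2]
107 9 [491.5 200.1 106.4]
119 9 [482.6 202.  120.1]
131 4 [475.6 202.4 131.2]
143 16 [467.  204.2 142.6]
155 6 [459.6 204.  152.6]
face 1785 [ 526.4 -192.6   79. ] [-0.652 -0.     0.758] 0.017525497529219336
((521.24609375, -204.36862182617188), (115.11829376220703, 238.2996826171875), 0.16010478138923645)
```

View pics/c.png

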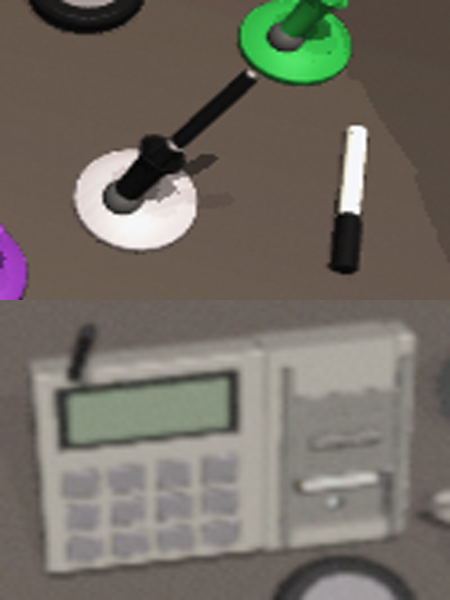

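The steel stand with the black pen is confirmed. The console has almost no yaw, and its bay is at crop (345,460). I'll take the wrist camera over the bay next.

```bash
python3 -m handwheel '0.3 -0.9 0.4 0.5 0;0.3 -1 0.4 0.5 0;0.3 -1 0.4 0.5 0;0.3 -1 0.4 0.5 0;0.3 -1 0.3 0.5 0;0.3 -1 0.2 0.5 0;0.3 -1 0.2 0.5 0;0.3 -1 0.2 0.5 0;0.3 -1 0.2 0.4 0;0.3 -1 0.2 0.5 0;0.3 -1 0 0 0;0.3 -1 0 0 0' && python3 -m handwheel '0.3 -1 0 0 0;0.3 -1 0 0 0;0.3 -1 0 0 0;0.3 -1 0 0 0;0.3 -0.8 0 0 0;0 0 0 0 0;0 0 0 0 0'
python3 - <<'E'
from h import *
p,d=camera("wrist");i=camera_info("wrist");print(np.round(i["intrinsics"],1).tolist(),np.round(i["world_from_camera"],3).tolist())
cv2.imwrite("pics/w1.png",p[:,:,::-1]);np.save("pics/w1.npy",cloud("wrist",d));cv2.imwrite("pics/w1b.png",cv2.resize(p[:,:,::-1],(800,600)))
E
```

```text
clock: 1.1
eef_pos: [366.9, 36.9, 317.3]
eef_rot: [3.142, 0.001, -3.139]
wrist_force: [0.5, 1.0, -0.0]
finger_gap: 94.4
finger_force: 0.0
clock: 1.68
eef_pos: [426.7, -153.7, 316.0]
eef_rot: [3.141, -0.002, 3.141]
wrist_force: [-0.0, 0.5, 0.0]
finger_gap: 93.7
finger_force: 0.0
[[287.6, 0.0, 255.9], [0.0, 287.6, 192.3], [0.0, 0.0, 1.0]] [[-0.0, 0.973, 0.233, 358.727], [1.0, 0.001, -0.001, -153.055], [-0.001, 0.233, -0.973, 496.065], [0.0, 0.0, 0.0, 1.0]]
```

View pics/w1b.png

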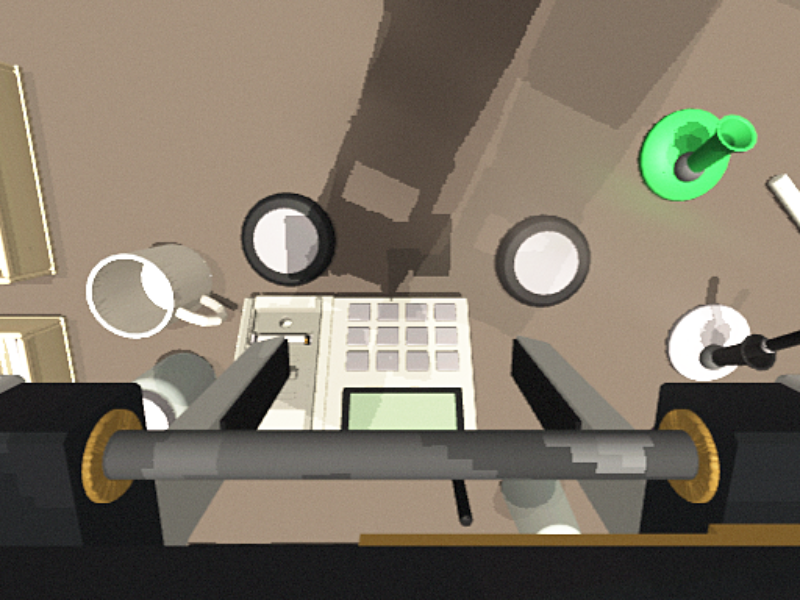

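The wrist view shows the recess at (287,323), with a cell below it at (285,340). The steel stand's mouth is at (753,350), and the rest of the bay is hidden by a finger. I'll move closer.

```bash
python3 -m handwheel '0.2 -0.6 -0.6 0 0;0.2 -0.6 -0.6 0 0;0.2 -0.6 -0.7 0 0;0.2 -0.6 -0.7 0 0;0 0 -0.5 0 0;0 0 0 0 0;0 0 0 0 0'
python3 - <<'E'
from h import *
p,d=camera("wrist");i=camera_info("wrist");print(np.round(i["world_from_camera"],3).tolist())
cv2.imwrite("pics/w2.png",p[:,:,::-1]);np.save("pics/w2.npy",cloud("wrist",d));cv2.imwrite("pics/w2b.png",cv2.resize(p[80:290,116:396,::-1],(800,600),interpolation=cv2.INTER_CUBIC))
E
```

```text
clock: 2.32
eef_pos: [458.8, -247.4, 193.2]
eef_rot: [3.141, -0.001, -3.139]
wrist_force: [-0.1, -0.1, 0.5]
finger_gap: 94.3
finger_force: 0.0
[[-0.003, 0.972, 0.235, 390.963], [1.0, 0.003, -0.001, -247.978], [-0.002, 0.235, -0.972, 373.914], [0.0, 0.0, 0.0, 1.0]]
```

View pics/w2b.png

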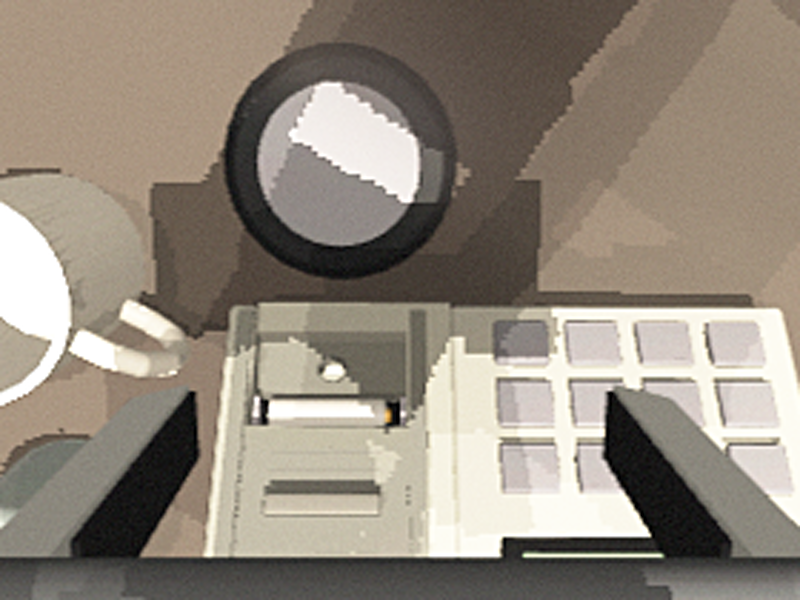

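The close view shows the pale recess at crop (332,371) in the bay floor. One cell is visible at (325,411), the cover's lower edge is at y≈428, and the ridge is at (322,497).

Run:
```python
from h import *
P=np.load("pics/w2.npy");im=cv2.imread("pics/w2.png")
px=lambda x,y:(int(round(116+x*.35)),int(round(80+y*.35)))
def med(x,y,r=1):
    u,v=px(x,y);return np.median(P[v-r:v+r+1,u-r:u+r+1].reshape(-1,3),0).round(1)
n=np.array([-.643,0,.766]);xf=np.array([.766,0,.643])
S=P[200:275,270:380].reshape(-1,3);S=S[(S[:,2]>30)&(S[:,2]<120)]
k=np.median(S@n);print("face offs",k,np.percentile(S@n,[10,30,70,90]))
for nm,xy in dict(btn=(332,371),floorL=(290,375),floorR=(375,375),floorDn=(332,352),floorBelow=(332,388),wallL=(256,370),wallR=(407,370),cell=(325,411),cover=(322,450),cover2=(300,465),ridgeT=(322,484),ridgeC=(322,497),ridgeB=(322,510),rgl=(265,497),rgr=(378,497),face=(455,420),bottomL=(300,312),facebtm=(470,318)).items():
    q=med(*xy);print(nm,q,"n-off",round(q@n-k,1),"xf",round(q@xf,1))
# vertical profile through the column of recess & ridge
for x in (332,290):
  print([(v,)+tuple(np.round([P[v,px(x,0)[0]]@xf,P[v,px(x,0)[0]]@n-k],0).astype(int)) for v in range(186,270,2)])
# button centroid
u,v=px(332,371);g=cv2.cvtColor(im,cv2.COLOR_BGR2GRAY)[v-7:v+8,u-8:u+9].astype(int);print(g)
```

```text
face offs -279.54170554992515 [-281.06509074 -280.34097787 -277.14700561 -276.11280974]
btn [ 497.9 -278.5   26.6] n-off -20.2 xf 398.5
floorL [ 495.9 -294.8   37.3] n-off -10.8 xf 403.8
floorR [ 495.7 -259.3   37.5] n-off -10.5 xf 403.8
floorDn [ 487.6 -278.2   30.3] n-off -10.8 xf 393.0
floorBelow [ 500.5 -277.3   41.9] n-off -10.2 xf 410.3
wallL [ 495.1 -309.6   36.5] n-off -10.8 xf 402.7
wallR [ 491.4 -245.9   47.3] n-off -0.2 xf 406.8
cell [ 506.6 -278.8   54. ] n-off -4.8 xf 422.8
cover [ 515.7 -278.3   73.3] n-off 4.1 xf 442.2
cover2 [ 520.3 -287.1   76.7] n-off 3.7 xf 447.9
ridgeT [ 526.3 -277.9   80.4] n-off 2.7 xf 454.8
ridgeC [ 527.1 -276.9   91. ] n-off 10.3 xf 462.3
ridgeB [ 530.9 -276.7   93.3] n-off 9.6 xf 466.7
rgl [ 527.  -298.3   90.8] n-off 10.2 xf 462.1
rgr [ 528.1 -256.6   89.2] n-off 8.3 xf 461.9
face [ 507.9 -226.2   60. ] n-off -1.1 xf 427.6
bottomL [ 470.  -291.3   29.8] n-off 0.2 xf 379.2
facebtm [ 472.2 -218.9   30.5] n-off -0.7 xf 381.3
[(186, np.int64(374), np.int64(-2)), (188, np.int64(377), np.int64(-1)), (190, np.int64(380), np.int64(0)), (192, np.int6
[... 3247 characters left out ...]
168 118  81 108 234 255 255 255 255 238  67  77  94 101 105]
 [175 180 170 107  41 130 255 255 255 255 255 250 182  95  98 105 107]
 [177 184 167 116  95 214 255 255 255 255 255 255 198 105  96  97  96]
 [175 182 179 154 171 229 237 234 233 234 235 222 151  99 101  98 101]
 [182 177 180 182 161 183 227 235 237 239 195 136 158 190 146  91 101]
 [174 174 176 177 179 160 142 135 166 151 117 158 179 183 147 106 113]
 [176 174 178 176 178 181 177 179 177 178 179 182 179 180 182 188 190]
 [181 177 181 177 175 174 178 175 180 180 181 176 178 180 181 182 190]
 [183 184 183 180 183 181 178 181 177 185 178 182 176 175 182 181 191]
 [166 163 172 166 169 166 168 165 165 166 168 170 169 170 170 168 174]]
```

```bash
python3 -m handwheel '0 0.2 0.9 0 0;0 0.6 0.8 0 0;0 1 0.2 0 0;0 1 0.2 0 0;0 1 0 -0.5 0;0 1 0 -0.5 0;0 1 0 -0.5 0;0 1 0 0 0;0 1 0 0 0;0 1 0 0 0;0 1 -0.2 0 0;0 1 -0.4 0 0' && python3 -m handwheel '0 0.6 -0.3 0 0;0 0 0 0 0;0 0 0 0 0'
python3 - <<'E'
from h import *
p,d=camera("wrist");i=camera_info("wrist");print(np.round(i["world_from_camera"],3).tolist())
cv2.imwrite("pics/w3.png",p[:,:,::-1]);np.save("pics/w3.npy",cloud("wrist",d));cv2.imwrite("pics/w3b.png",cv2.resize(p[80:290,116:396,::-1],(800,600),interpolation=cv2.INTER_CUBIC))
P=np.load("pics/w3.npy")
for z in range(52,172,8):
    m=(abs(P[...,2]-z)<4)&(p.max(-1)<90)&(abs(P[...,1]-200)<40)&(abs(P[...,0]-500)<80)
    if m.sum():print(z,m.sum(),P[m].mean(0).round(1),P[m].min(0).round(1),P[m].max(0).round(1))
f=(abs(P[...,2]-17)<4)&(abs(P[...,1]-200)<60)&(abs(P[...,0]-530)<60)
print("foot",cv2.minEnclosingCircle(P[f][:,:2].astype(np.float32)))
E
```

```text
clock: 3.37
eef_pos: [458.6, 185.1, 257.2]
eef_rot: [3.139, 0.006, 3.014]
wrist_force: [1.3, -0.6, -0.1]
finger_gap: 94.2
finger_force: 0.0
clock: 3.62
eef_pos: [458.1, 207.5, 242.8]
eef_rot: [3.141, 0.001, 3.016]
wrist_force: [0.2, -0.0, -0.2]
finger_gap: 93.8
finger_force: 0.0
[[0.127, 0.964, 0.234, 390.628], [0.992, -0.124, -0.03, 214.749], [-0.0, 0.236, -0.972, 422.656], [0.0, 0.0, 0.0, 1.0]]
52 6 [523.4 200.7  51.8] [519.7 191.3  48.5] [527.1 205.   54.6]
60 29 [519.4 197.8  61. ] [506.9 190.5  56.2] [526.7 207.7  63.9]
68 201 [511.6 199.9  68.4] [497.7 185.6  64. ] [525.3 216.4  72. ]
76 153 [518.6 199.9  75.6] [504.9 183.4  72. ] [526.4 217.2  80. ]
84 34 [522.1 197.8  81.4] [503.4 187.7  80.1] [527.2 209.1  85.6]
92 10 [502.3 200.5  92.9] [497.3 196.2  90.9] [504.8 205.3  95.2]
100 24 [497.  201.8 100.3] [490.2 196.6  96.3] [501.7 208.8 103.6]
108 20 [491.9 202.6 108.3] [485.9 197.6 104.8] [495.5 209.  111.8]
116 23 [487.3 203.3 115.8] [483.2 198.3 112.6] [490.6 209.3 120. ]
124 23 [482.3 204.9 123.6] [477.7 199.9 120.4] [485.6 211.2 127.8]
132 28 [477.2 205.1 131.7] [473.2 200.4 128. ] [481.  211.4 135.9]
140 30 [471.9 206.  140. ] [467.6 201.3 136. ] [475.5 211.8 143.7]
148 34 [465.4 207.7 148.3] [453.2 202.  144.5] [470.1 213.9 151.9]
156 64 [460.  207.8 154.7] [453.4 202.8 152. ] [465.5 213.7 157.6]
foot ((526.4607543945312, 197.1236572265625), 40.47011184692383)
```

View pics/w3b.png

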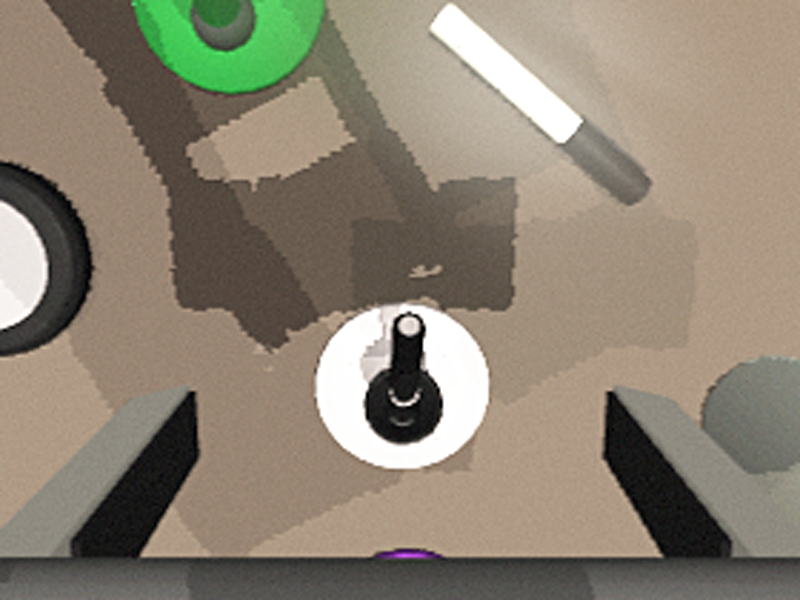

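The pen stands clear in the steel stand, its top at crop (408,326) and the socket mouth at (403,405). It lines up with the fingers, so I'll descend and grip it about 95 mm above the point.

```bash
python3 -m handwheel '0.4 -0.1 -0.3 0 0;0.35 0 -0.6 0 0;0 0 -0.8 0 0;0 0 -0.8 0 0;0 0 -0.7 0 0;0 0 -0.4 0 0;0 0 -0.25 0 0;0 0 0 0 0;0 0 0 0 0' 40 && python3 -m handwheel '0 0 0 0 1;0 0 0 0 1;0 0 0 0 1;0 0 0 0 1;0 0 0 0 1;0 0 0 0 1;0 0 0 0 1;0 0 0 0 1;0 0 0 0 1;0 0 0 0 1' 40
```

```text
clock: 4.42
eef_pos: [489.6, 201.7, 88.9]
eef_rot: [3.141, 0.002, 3.012]
wrist_force: [0.1, -0.3, 0.3]
finger_gap: 94.0
finger_force: 0.0
clock: 5.25
eef_pos: [488.8, 202.0, 87.3]
eef_rot: [-3.142, -0.0, 3.013]
wrist_force: [0.3, 0.8, 0.6]
finger_gap: 30.5
finger_force: 0.0
```

```bash
python3 -m handwheel '0 0 0 0 1;0 0 0 0 1;0 0 0 0 1;0 0 0 0 1;0 0 0 0 1;0 0 0 0 1' 40
```

```text
clock: 5.75
eef_pos: [489.2, 202.5, 87.6]
eef_rot: [3.14, 0.001, 3.013]
wrist_force: [1.6, 3.8, -0.6]
finger_gap: 11.3
finger_force: 39.8
```

```bash
python3 -m handwheel '-0.13 0.02 0.2 0 1;-0.13 0.02 0.2 0 1;-0.13 0.02 0.2 0 1;-0.13 0.02 0.22 0 1;-0.13 0.02 0.22 0 1;-0.13 0.02 0.22 0 1;-0.13 0.02 0.22 0 1;-0.13 0.02 0.22 0 1' 40 && python3 -m handwheel '0 0 0.6 0 1;0 0 0.6 0 1;0 0 0.6 0 1;0 0 0 0 1;0 0 0 0 1' 40
python3 - <<'E'
from h import *
s=read_state();print(s["eef_pos"],s["eef_rot"])
for n in("scene","top"):
    p,d=camera(n);np.save(f"pics/{n}1.npy",cloud(n,d));cv2.imwrite(f"pics/{n}1.png",p[:,:,::-1])
p,d=camera("wrist");cv2.imwrite("pics/w4.png",p[:,:,::-1])
a=cv2.imread("pics/scene1.png")[150:300,240:420];b=cv2.imread("pics/w4.png")[60:300,110:400]
cv2.imwrite("pics/m4.png",np.hstack([cv2.resize(a,(400,500),interpolation=cv2.INTER_CUBIC),cv2.resize(b,(400,500))]))
E
```

```text
clock: 6.42
eef_pos: [446.7, 208.4, 156.4]
eef_rot: [3.142, 0.0, 3.013]
wrist_force: [-0.1, 0.3, -1.1]
finger_gap: 11.0
finger_force: 39.9
clock: 6.83
eef_pos: [447.3, 208.5, 228.5]
eef_rot: [3.141, 0.002, 3.013]
wrist_force: [-0.0, 0.1, -1.6]
finger_gap: 11.3
finger_force: 39.9
[447.31333691 208.52587928 228.51144747] [3.14056799e+00 1.96690558e-03 3.01255316e+00]
```

View pics/m4.png

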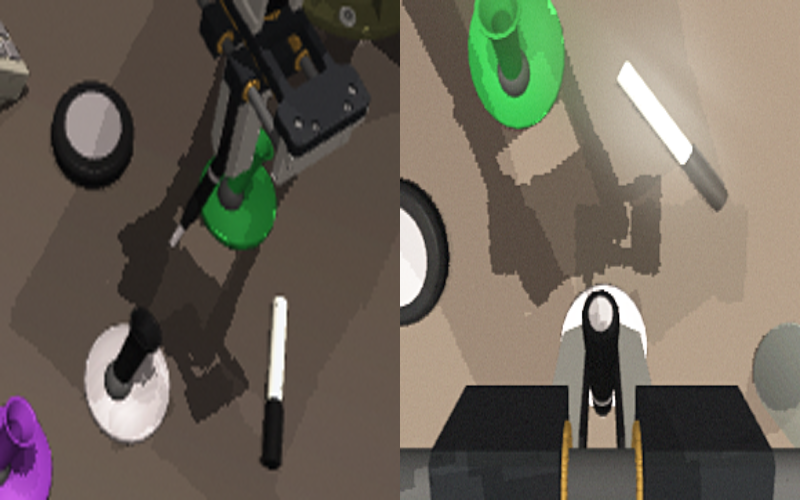

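The pen is held cleanly, its steel point at left panel (175,243), and the stand is empty. Now I'll measure the tip and lean.

Run:
```python
from h import *
s=read_state();t=s["eef_pos"]
for n in("scene","top"):
    P=np.load(f"pics/{n}1.npy")
    # pen below fingers: z from tip to TCP
    m=(P[...,2]>120)&(P[...,2]<t[2]-6)&(abs(P[...,0]-470)<60)&(abs(P[...,1]-204)<30)
    Q=P[m];print(n,len(Q))
    for z in range(125,230,8):
        k=abs(Q[:,2]-z)<4
        if k.sum():print(z,k.sum(),Q[k].mean(0).round(1))
    low=Q[Q[:,2]<Q[:,2].min()+6]
    print("low",Q[:,2].min(),low.mean(0).round(1))
    v,u=np.nonzero(m);print("px lowest",u[np.argmin(Q[:,2])],v[np.argmin(Q[:,2])])
    i=camera_info(n);K=np.array(i["intrinsics"]);T=np.linalg.inv(i["world_from_camera"])
    for L in (90,95,100):
      for a in (30,33,36):
        r=np.radians(a);q=t+[0,0,18.8]+L*np.array([np.sin(r)*.992,-np.sin(r)*.127,-np.cos(r)])
        c=T[:3,:3]@q+T[:3,3];w=K@c;print(L,a,q.round(0),(w[:2]/w[2]).round(1),end=" ")
    print()
```

```text
scene 120
173 9 [495.7 202.3 173.6]
181 12 [490.8 202.4 181.3]
189 15 [485.8 204.7 189.8]
197 22 [482.6 204.8 197.1]
205 22 [477.6 205.5 204.7]
213 30 [471.8 205.9 213.1]
221 10 [467.2 207.7 218.8]
low 169.73695763159344 [496.4 201.9 172.1]
px lowest 318 223
90 30 [491. 203. 167.] [319.3 222.3] 90 33 [495. 202. 170.] [317.8 222.4] 90 36 [499. 202. 172.] [316.3 222.4] 95 30 [494. 202. 163.] [317.9 223.9] 95 33 [498. 202. 165.] [316.4 224. ] 95 36 [502. 201. 168.] [314.8 224. ] 100 30 [496. 202. 159.] [316.6 225.4] 100 33 [501. 201. 161.] [315.  225.5] 100 36 [505. 201. 164.] [313.4 225.5] 
top 0Traceback (most recent call last):
  File "<stdin>", line 11, in <module>
    return umr_minimum(a, axis, None, out, keepdims, initial, where)
ValueError: zero-size array to reduction operation minimum which has no identity
```

```bash
python3 -m handwheel '0 -1 0 0.5 1;0 -1 0 0.5 1;0 -1 0 0.48 1;0 -1 0 0 1;0 -1 0 0 1;0 -1 0 0 1;0 -1 0 0 1;0 -1 0 0 1;0 -1 0 0 1;-0.1 -1 0 0 1;-0.2 -1 0 0 1;-0.2 -1 0 0 1' 40 && python3 -m handwheel '0 0 0 0 1;0 0 0 0 1'
python3 - <<'E'
from h import *
i=camera_info("top");K=np.array(i["intrinsics"]);T=np.array(i["world_from_camera"])
g=cv2.imread("pics/top0.png",0)[180:191,336:352];print(g)
for u,v in((344,185),(344,184.5)):
    r=T[:3,:3]@np.linalg.inv(K)@[u,v,1];q=T[:3,3];print((q+r*(30-q[2])/r[2]).round(1))
iT=np.linalg.inv(T)
for q in([493.3,-278,35.4],[499.7,-278,27.7]):
    w=K@(iT[:3,:3]@q+iT[:3,3]);print((w[:2]/w[2]).round(2))
E
```

```text
clock: 7.98
eef_pos: [426.2, -273.3, 226.3]
eef_rot: [3.14, -0.002, -3.142]
wrist_force: [1.3, 0.8, -0.7]
finger_gap: 11.2
finger_force: 39.9
clock: 8.15
eef_pos: [426.3, -272.9, 226.1]
eef_rot: [3.14, -0.002, 3.138]
wrist_force: [-0.0, 0.3, -0.7]
finger_gap: 10.8
finger_force: 39.9
[[106 142 168 173 183 195 202 201 200 196 192 191 190 183 179 173]
 [103 161 189 190 188 184 178 174 168 164 161 156 153 144 128 121]
 [ 92 132 158 156 153 144 129 119 114 115 116 119 123 126 127 130]
 [111 110 115 118 123 125 127 130 130 124 126 128 130 132 132 130]
 [130 129 131 129 132 129 136 153 151 120 120 131 133 133 134 132]
 [132 131 134 131 133 132 144 170 164 114 112 128 131 133 133 133]
 [133 132 133 133 131 129 132 149 136 110 118 130 132 131 131 130]
 [132 130 130 133 133 130 128 125 124 125 130 132 132 131 132 131]
 [132 129 131 130 133 133 134 131 135 137 131 132 135 136 134 134]
 [134 133 131 130 132 133 136 135 134 138 134 134 138 140 142 140]
 [134 136 135 133 139 138 140 141 144 146 146 147 151 153 153 154]]
[ 494.4 -279.9   30. ]
[ 495.9 -280.2   30. ]
[343.89 185.04]
[342.86 183.52]
```

```bash
python3 -m handwheel '0.07 -0.14 -0.6 0 1;0 0 -0.7 0 1;0 0 -0.7 0 1;0 0 -0.5 0 1;0 0 -0.3 0 1;0 0 0 0 1;0 0 0 0 1;0 0 0 0 1'
python3 - <<'E'
from h import *
p,d=camera("scene");cv2.imwrite("pics/s5.png",p[:,:,::-1])
i=camera_info("scene");K=np.array(i["intrinsics"]);iT=np.linalg.inv(i["world_from_camera"])
t=read_state()["eef_pos"]
for q in(t+[48.2,0,-58.4],np.array([493.3,-278,35.4])):
    w=K@(iT[:3,:3]@q+iT[:3,3]);w=w[:2]/w[2];print(q.round(1),w.round(1))
u,v=w.astype(int)
cv2.imwrite("pics/s5b.png",cv2.resize(p[v-60:v+40,u-60:u+60,::-1],(600,500),interpolation=cv2.INTER_CUBIC));print(u-60,v-60)
E
```

```text
clock: 8.82
eef_pos: [430.6, -276.8, 116.3]
eef_rot: [-3.141, 0.001, -3.141]
wrist_force: [-0.4, -0.6, 0.1]
finger_gap: 11.1
finger_force: 39.9
[ 478.8 -277.    58. ] [214.2 122.3]
[ 493.3 -278.    35.4] [210.3 129.6]
150 69
```

View pics/s5b.png

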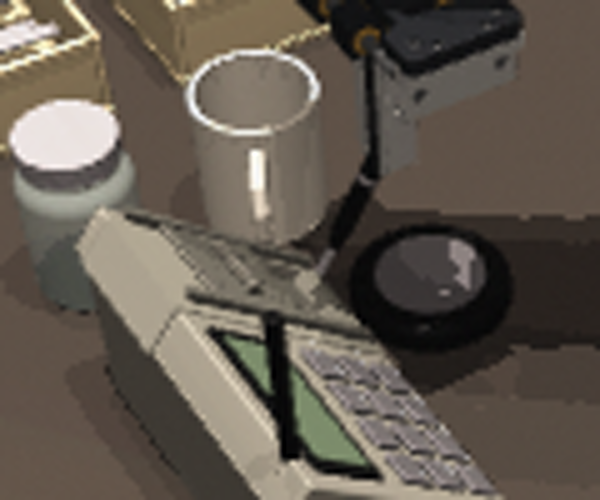

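The scene view shows the pen point over the bay at (318,275), where predicted, with its shadow in the recess area at (305,285). The mug and pager are clear. I'll go in along the recess axis and watch the force.

```bash
python3 -m handwheel '0.12 -0.03 -0.2 0 1;0.11 0 -0.21 0 1;0 0 0 0 1;0 0 0 0 1' && python3 -m handwheel '0.05 0 -0.06 0 1;0.05 0 -0.06 0 1;0 0 0 0 1;0 0 0 0 1'
```

```text
clock: 9.2
eef_pos: [439.2, -278.2, 98.3]
eef_rot: [3.141, -0.001, -3.141]
wrist_force: [-0.1, 0.3, -0.2]
finger_gap: 11.5
finger_force: 39.9
clock: 9.53
eef_pos: [443.3, -278.4, 94.1]
eef_rot: [3.142, -0.0, -3.141]
wrist_force: [-0.2, 0.2, -0.4]
finger_gap: 11.2
finger_force: 39.9
```

```bash
python3 -m handwheel '0.05 0 -0.06 0 1;0.03 0 -0.04 0 1;0 0 0 0 1;0 0 0 0 1'
```

```text
clock: 9.87
eef_pos: [446.5, -278.4, 90.1]
eef_rot: [3.141, -0.0, -3.141]
wrist_force: [-0.8, -0.0, -0.1]
finger_gap: 11.3
finger_force: 39.9
```

```bash
python3 -m handwheel '0.05 0 -0.04 0 1;0.03 0 -0.04 0 1;0 0 0 0 1;0 0 0 0 1' && python3 -m handwheel '0.03 0 -0.04 0 1;0 0 0 0 1;0 0 0 0 1'&& python3 -m handwheel '0.03 0 -0.04 0 1;0 0 0 0 1;0 0 0 0 1'
```

```text
clock: 10.2
eef_pos: [449.7, -278.4, 86.9]
eef_rot: [3.141, -0.0, -3.141]
wrist_force: [0.1, 0.3, 0.3]
finger_gap: 11.3
finger_force: 39.9
clock: 10.45
eef_pos: [450.9, -278.5, 85.4]
eef_rot: [-3.142, -0.0, -3.142]
wrist_force: [-2.0, 1.0, 1.7]
finger_gap: 10.9
finger_force: 39.9
clock: 10.7
eef_pos: [452.0, -278.4, 83.8]
eef_rot: [3.142, -0.0, -3.142]
wrist_force: [-2.4, 1.0, 2.1]
finger_gap: 10.9
finger_force: 39.9
```

```bash
python3 -m handwheel '0.03 0 -0.04 0 1;0 0 0 0 1;0 0 0 0 1' && python3 -m handwheel '0.015 0 -0.02 0 1;0 0 0 0 1;0 0 0 0 1'
```

```text
clock: 10.95
eef_pos: [453.2, -278.4, 82.1]
eef_rot: [3.142, -0.0, -3.142]
wrist_force: [-3.4, 0.5, 3.4]
finger_gap: 11.1
finger_force: 39.9
clock: 11.2
eef_pos: [453.6, -278.5, 81.8]
eef_rot: [-3.141, -0.001, -3.141]
wrist_force: [-7.9, 0.8, 10.7]
finger_gap: 11.4
finger_force: 39.9
```

```bash
R='0 0 0 0 1'; python3 -m handwheel '0 0 0 0 1;0 0 0 0 1;0 0 0 0 1;0 0 0 0 1;0 0 0 0 1;0 0 0 0 1;0 0 0 0 1;0 0 0 0 1;0 0 0 0 1;0 0 0 0 1;0 0 0 0 1;0 0 0 0 1' && python3 -m handwheel '0 0 0 0 1;0 0 0 0 1;0 0 0 0 1;0 0 0 0 1;0 0 0 0 1;0 0 0 0 1;0 0 0 0 1;0 0 0 0 1;0 0 0 0 1;0 0 0 0 1;0 0 0 0 1;0 0 0 0 1' && python3 -m handwheel '0 0 0 0 1;0 0 0 0 1;0 0 0 0 1;0 0 0 0 1;0 0 0 0 1;0 0 0 0 1;0 0 0 0 1;0 0 0 0 1'
```

```text
clock: 12.2
eef_pos: [453.6, -278.5, 81.8]
eef_rot: [-3.141, -0.0, -3.141]
wrist_force: [-7.3, 1.4, 9.9]
finger_gap: 10.8
finger_force: 39.9
clock: 13.2
eef_pos: [453.6, -278.5, 81.8]
eef_rot: [-3.141, -0.0, -3.142]
wrist_force: [-7.2, 0.7, 9.3]
finger_gap: 11.0
finger_force: 39.9
clock: 13.87
eef_pos: [453.6, -278.5, 81.8]
eef_rot: [-3.141, -0.0, -3.142]
wrist_force: [-7.9, -0.0, 9.6]
finger_gap: 11.0
finger_force: 39.9
```

```bash
python3 -m handwheel '-0.12 0 0.145 0 1;-0.2 0 0.24 0 1;-0.2 0 0.24 0 1;-0.2 0 0.235 0 1;0.37 0 0.31 0 1;0.37 0 0.31 0 1;0.37 0 0.31 0 1;0.38 0 0.325 0 1;0 0 0 0 1;0 0 0 0 1' 58; python3 -m handwheel '0.1 0 -0.12 0 1;0.08 0 -0.1 0 1;0 0 0 0 1;0 0 0 0 1'
```

```text
clock: 14.7
eef_pos: [484.8, -278.3, 165.8]
eef_rot: [-3.141, 0.001, -3.141]
wrist_force: [0.0, -0.4, -1.4]
finger_gap: 10.7
finger_force: 57.9
clock: 15.03
eef_pos: [491.4, -278.3, 156.3]
eef_rot: [3.141, -0.001, 3.141]
wrist_force: [-1.1, 0.6, 0.3]
finger_gap: 10.9
finger_force: 57.9
```

```bash
python3 -m handwheel '0 0 0 0 1;0 0 0 0 1'; python3 -m handwheel '-0.03 0 0.04 0 1;0 0 0 0 1;0 0 0 0 1;0 0 0 0 1';python3 -m handwheel '0.05 0 -0.06 0 1;0 0 0 0 1;0 0 0 0 1;0 0 0 0 1'
```

```text
clock: 15.2
eef_pos: [491.7, -278.5, 157.2]
eef_rot: [-3.142, -0.0, 3.142]
wrist_force: [-0.5, 1.0, -0.1]
finger_gap: 11.0
finger_force: 57.9
clock: 15.53
eef_pos: [490.7, -278.5, 158.9]
eef_rot: [-3.141, 0.0, -3.142]
wrist_force: [-0.2, 1.0, -0.3]
finger_gap: 11.0
finger_force: 57.9
clock: 15.87
eef_pos: [492.7, -278.4, 156.3]
eef_rot: [3.141, -0.0, -3.142]
wrist_force: [0.6, -0.1, -0.6]
finger_gap: 10.9
finger_force: 57.9
```

```bash
python3 -m handwheel '0.015 0 -0.02 0 1;0 0 0 0 1;-0.1 0 -0.08 0 1;-0.1 0 -0.08 0 1;-0.1 0 -0.08 0 1;0 0 0 0 1;0 0 0 0 1';  python3 -m handwheel '-0.1 0 -0.08 0 1;-0.1 0 -0.08 0 1;0 0 0 0 1;0 0 0 0 1'
```

```text
clock: 16.45
eef_pos: [480.9, -278.4, 145.9]
eef_rot: [3.141, -0.0, 3.141]
wrist_force: [0.2, -0.4, 0.1]
finger_gap: 10.9
finger_force: 57.9
clock: 16.78
eef_pos: [472.9, -278.4, 139.4]
eef_rot: [3.141, -0.001, 3.141]
wrist_force: [-0.2, -0.1, -0.4]
finger_gap: 10.7
finger_force: 57.9
```

```bash
cat > r.py <<'E'
from h import *
n=np.array([-.643,0,.766]);xf=np.array([.766,0,.643]);
for c in("wrist","top","scene"):
    p,d=camera(c);P=cloud(c,d);cv2.imwrite(f"pics/{c}r.png",p[:,:,::-1])
    o=P@n+279.5;x=P@xf
    for nm,y in(("L",-294),("R",-262)):
        m=(abs(P[...,1]-y)<5)&(x>385)&(x<500)&(o<14)&(d>0)
        print(c,nm,[(int(s),int(round(np.median(o[m&(abs(x-s)<2)])))) for s in range(390,500,4) if (m&(abs(x-s)<2)).sum()>1])
E
python3 r.py
```

```text
wrist L [(390, -11), (394, -11), (398, -11), (402, -11), (406, -11), (494, -1), (498, -1)]
wrist R [(390, -11), (394, -11), (398, -11), (402, -11), (406, -11), (494, -1), (498, -2)]
top L [(422, 3), (446, 5), (450, 3), (454, 5), (474, 2), (478, 0), (482, 2), (486, 1), (490, -65), (494, -132), (498, -2)]
top R [(486, -3), (490, -64), (494, -68), (498, -1)]
scene L [(394, -1022), (398, -1031), (402, -1036), (406, -1043), (410, -523), (414, -1047), (418, -1049), (422, -1051), (426, -1052), (430, -1059), (434, -1059), (438, -1066), (442, -1073), (446, 1), (450, -1073), (454, -1080), (458, -1084), (462, -115), (466, -111), (470, -116), (474, -117), (478, -122), (482, -129), (486, -127), (490, -133), (494, -135), (498, -627)]
scene R [(390, -1027), (394, -1033), (398, -1035), (402, -1041), (406, -1039), (410, -1046), (414, 0), (418, -1052), (422, -1053), (426, 1), (430, -1058), (434, -1064), (438, -1069), (442, -534), (446, 0), (450, 4), (454, -1079), (458, -1083), (462, -111), (466, -108), (470, -1090), (474, -118), (478, -122), (482, -127), (486, -129), (490, -134), (494, -136), (498, -140)]
```

The depth data show the cover has moved: its lower edge is now near 410 along the face instead of 430. About 25 mm is left.

```bash
python3 -m handwheel '-0.1 0 -0.083 0 1;-0.1 0 -0.083 0 1;-0.1 0 -0.084 0 1;-0.1 0 -0.084 0 1;0 0 0 0 1;0 0 0 0 1';  python3 -m handwheel '-0.05 0 -0.042 0 1;0 0 0 0 1;0 0 0 0 1'; python3 -m handwheel '-0.05 0 -0.042 0 1;0 0 0 0 1;0 0 0 0 1'
```

```text
clock: 17.43
eef_pos: [456.9, -278.4, 126.0]
eef_rot: [3.141, -0.001, 3.141]
wrist_force: [0.7, -0.4, -0.2]
finger_gap: 10.8
finger_force: 57.9
clock: 17.68
eef_pos: [455.3, -278.4, 124.6]
eef_rot: [-3.142, 0.0, -3.141]
wrist_force: [0.1, -0.7, -0.3]
finger_gap: 10.7
finger_force: 57.9
clock: 17.93
eef_pos: [453.2, -278.4, 122.8]
eef_rot: [3.142, -0.0, -3.142]
wrist_force: [0.4, 0.8, -0.8]
finger_gap: 11.1
finger_force: 57.9
```

```bash
for i in 1; do python3 -m handwheel '-0.03 0 -0.025 0 1;0 0 0 0 1;0 0 0 0 1'; python3 -m handwheel '-0.03 0 -0.025 0 1;0 0 0 0 1;0 0 0 0 1'; python3 -m handwheel '-0.03 0 -0.025 0 1;0 0 0 0 1;0 0 0 0 1'; done | grep -E "pos|wrist"; python3 r.py | grep -v scene
```

```text
eef_pos: [452.0, -278.4, 121.9]
wrist_force: [0.9, 0.7, -0.6]
eef_pos: [450.8, -278.4, 120.9]
wrist_force: [0.8, 0.0, 0.4]
eef_pos: [449.9, -278.5, 120.1]
wrist_force: [1.8, 1.0, 1.6]
wrist L [(462, -1), (466, -1), (470, -1), (474, -1), (478, -1), (482, -1), (486, -1), (490, -1)]
wrist R [(462, -1), (466, -1), (470, -1), (474, -1), (478, -1), (482, -1), (486, -1), (490, -1)]
top L [(390, 3), (394, 4), (414, 10), (418, 8), (434, 3), (438, 4), (442, 3), (446, 4), (450, 2), (454, 0), (458, 0), (462, 0), (466, 0), (470, 0), (474, 0), (478, 0), (482, -1), (486, 0), (490, -131), (494, -133), (498, -3)]
top R [(446, -3), (450, 0), (454, 0), (462, -1), (466, 1), (470, 2), (474, 2), (478, 0), (482, 1), (486, 0), (490, -131), (494, -132), (498, -65)]
```

```bash
python3 -m handwheel '-0.03 0 -0.025 0 1;0 0 0 0 1;0 0 0 0 1'; python3 -m handwheel '-0.03 0 -0.025 0 1;0 0 0 0 1;0 0 0 0 1;0 0 0 0 1'; python3 -m handwheel '-0.03 0 -0.025 0 1;0 0 0 0 1;0 0 0 0 1;0 0 0 0 1'
```

```text
clock: 19.08
eef_pos: [448.8, -278.6, 119.2]
eef_rot: [-3.141, 0.001, -3.142]
wrist_force: [3.9, 0.6, 5.1]
finger_gap: 10.8
finger_force: 57.9
clock: 19.42
eef_pos: [447.7, -278.5, 118.3]
eef_rot: [-3.141, 0.001, -3.141]
wrist_force: [3.9, 0.9, 6.0]
finger_gap: 10.5
finger_force: 58.0
clock: 19.75
eef_pos: [446.5, -278.5, 117.3]
eef_rot: [-3.141, 0.001, -3.142]
wrist_force: [3.7, 0.7, 5.6]
finger_gap: 10.8
finger_force: 58.0
```

The force climbs to about 7 N at the predicted home position, so the cover is at its stop. I'll back off, return over the stand and remeasure the pen.

```bash
python3 -m handwheel '0.06 0 0.05 0 1;-0.2 0 0.25 0 1;-0.3 0 0.4 0 1;0 0.3 0.7 0 1;0 0.6 0.7 0 1;0.2 1 0.5 0 1;0.2 1 0.3 0 1;0 1 0 -0.5 1;0 1 0 -0.5 1;0 1 0 -0.48 1;0 1 0 0 1;0 1 0 0 1' | grep pos; python3 -m handwheel '0 1 0 0 1;0 1 0 0 1;0 1 0 0 1;0 1 0 0 1;0 0.3 0 0 1;0 0 0 0 1;0 0 0 0 1;0 0 0 0 1'; python3 r.py | grep -v scene
cat > m.py <<'E'
from h import *
s=read_state();t=s["eef_pos"];print(t,s["eef_rot"])
for n in("scene","wrist"):
    p,d=camera(n);P=cloud(n,d);cv2.imwrite(f"pics/{n}m.png",p[:,:,::-1])
    D=P-t
    m=(D[...,2]>-85)&(D[...,2]<(-6 if n=="scene" else 90))&(abs(D[...,0]-20)<70)&(abs(D[...,1])<(30 if n=="scene" else 12))
    Q=D[m];print(n,len(Q))
    for z in range(-80,90,8):
        k=abs(Q[:,2]-z)<4
        if k.sum():print(z,k.sum(),Q[k].mean(0).round(1))
    if n=="scene":
        k=np.argmin(Q[:,2]);v,u=np.nonzero(m);print("low",Q[k].round(1),u[k],v[k])
        i=camera_info(n);K=np.array(i["intrinsics"]);T=np.linalg.inv(i["world_from_camera"])
        for a in(28,31,34,37,40,43):
            r=np.radians(a);q=t+[0,0,18.8]+91*np.array([np.sin(r)*.992,-np.sin(r)*.127,-np.cos(r)])
            w=K@(T[:3,:3]@q+T[:3,3]);print(a,(q-t).round(1),(w[:2]/w[2]).round(1))
        cv2.imwrite("pics/mcrop.png",cv2.resize(p[190:250,280:360,::-1],(800,600),interpolation=cv2.INTER_CUBIC))
E
python3 m.py
```

```text
eef_pos: [442.6, 35.1, 230.6]
clock: 21.42
eef_pos: [443.6, 204.2, 230.7]
eef_rot: [-3.141, -0.001, 3.012]
wrist_force: [1.6, 0.1, 0.2]
finger_gap: 10.8
finger_force: 58.0
wrist L []
wrist R []
top L [(390, 3), (394, 3), (398, 3), (402, 4), (406, 3), (414, 10), (418, 4), (422, 4), (426, 3), (430, 4), (434, 4), (438, 4), (442, 5), (446, 3), (450, 1), (454, -1), (458, 1), (462, 2), (466, 1), (470, -2), (474, 0), (478, -1), (482, -1), (486, 0), (490, -1), (494, -134), (498, -70)]
top R [(390, 3), (394, 5), (398, 3), (402, 4), (406, 4), (414, 10), (418, 8), (422, 3), (426, 2), (430, 7), (434, 5), (438, 3), (442, 5), (446, 3), (450, 2), (454, 1), (458, 0), (462, -1), (466, 0), (470, 1), (474, 0), (478, 0), (482, 0), (486, 0), (490, -66), (494, -67), (498, -69)]
[443.81186008 204.28247687 231.055624  ] [-3.14139406e+00  2.61518676e-05  3.01082310e+00]
scene 131
-56 6 [ 52.   -6.9 -54.7]
-48 13 [ 47.   -6.6 -48.6]
-40 15 [ 41.7  -4.9 -39.8]
-32 24 [ 37.   -4.9 -32.2]
-24 28 [ 31.8  -3.7 -23.8]
-16 26 [ 27.   -2.7 -15.9]
-8 19 [22.3 -2.6 -9.1]
low [ 52.   -5.5 -56. ] 317 220
28 [ 42.4  -5.4 -61.5] [320.3 219.3]
31 [ 46.5  -6.  -59.2] [318.7 219.5]
34 [ 50.5  -6.5 -56.6] [317.2 219.5]
37 [ 54.3  -7.  -53.9] [315.8 219.5]
40 [ 58.   -7.4 -50.9] [314.4 219.3]
43 [ 61.6  -7.9 -47.8] [313.1 219.1]
wrist 2854
-56 4 [ 51.5  -7.4 -53.8]
-48 3 [ 48.4  -6.9 -48.6]
-32 8 [ 36.6  -4.7 -29.3]
-24 24 [ 33.4  -5.  -23.8]
-16 27 [ 27.8  -4.3 -16. ]
-8 26 [23.2 -3.3 -8.4]
0 54 [12.1 -2.4  0.8]
8 100 [-0.1 -1.5  8.2]
16 111 [-3.8 -1.4 16.2]
24 172 [-5.7 -0.6 24.4]
32 223 [-7.3 -0.6 31.8]
40 280 [-9.5 -0.1 40.5]
48 296 [-10.8   0.4  47.7]
56 349 [-13.4   1.3  56. ]
64 858 [-26.7   3.2  65.1]
72 217 [-14.2   1.7  70.6]
80 44 [ 1.7 -0.8 79.8]
88 58 [ 3.4 -0.7 86.7]
```

The pen's lean in the grip has barely changed (about 34°) and the cover ridge sits at its home position. I'll reverse the withdrawal path into the socket.

```bash
python3 -m handwheel '0.03 0.12 -0.5 0 1;0 0 -0.6 0 1;0 0 -0.5 0 1;0 0 -0.33 0 1;0 0 0 0 1;0 0 0 0 1' 40 | grep -E "pos|wrist"; python3 -m handwheel '0.13 -0.02 -0.22 0 1;0.13 -0.02 -0.22 0 1;0.13 -0.02 -0.22 0 1;0 0 0 0 1;0 0 0 0 1'| grep -E "pos|wrist";  python3 -m handwheel '0.13 -0.02 -0.22 0 1;0.13 -0.02 -0.22 0 1;0 0 0 0 1;0 0 0 0 1'| grep -E "pos|wrist"
```

```text
eef_pos: [444.8, 209.9, 153.9]
wrist_force: [-1.3, 0.5, 0.8]
eef_pos: [460.5, 207.6, 126.8]
wrist_force: [-0.2, -0.3, 0.5]
eef_pos: [470.8, 206.1, 109.1]
wrist_force: [0.7, 0.3, 0.3]
```

```bash
python3 -m handwheel '0.13 -0.02 -0.2 0 1;0 0 0 0 1;0 0 0 0 1'| grep -E "pos|wrist";  python3 -m handwheel '0.13 -0.03 -0.2 0 1;0 0 0 0 1;0 0 0 0 1'| grep -E "pos|wrist"; python3 -m handwheel '0.1 -0.02 -0.15 0 1;0 0 0 0 1;0 0 0 0 1'| grep -E "pos|wrist"
```

```text
eef_pos: [476.0, 205.3, 101.4]
wrist_force: [-0.5, 0.3, 0.0]
eef_pos: [481.9, 204.3, 93.7]
wrist_force: [3.6, 2.0, -0.2]
eef_pos: [486.2, 203.7, 87.7]
wrist_force: [9.1, 4.0, -5.1]
```

```bash
python3 -m handwheel '0.05 0.02 -0.04 0 1;0 0 0 0 1;0 0 0 0 1' 15| grep -E "pos|wrist|force"; python3 -m handwheel '0.02 0 -0.03 0 1;0 0 0 0 1;0 0 0 0 1' 8| grep -E "pos|wrist|force"
```

```text
eef_pos: [487.5, 204.3, 86.2]
wrist_force: [2.7, 1.6, 2.1]
finger_force: 15.0
eef_pos: [488.0, 204.3, 85.3]
wrist_force: [-1.4, 0.8, 7.1]
finger_force: 8.0
```

```bash
python3 -m handwheel '0 0 0 0 0.8;0 0 0 0 0.5;0 0 0 0 0.2;0 0 0 0 0;0 0 0 0 0;0 0 0 0 0;0 0 0 0 0;0 0 0 0 0;0 0 0 0 0;0 0 0 0 0;0 0 0 0 0;0 0 0 0 0'| grep -E "gap|wrist"; python3 -m handwheel '0 0 0.3 0 0;0 0 0.6 0 0;0 0 0.8 0 0;0 0 0.8 0 0;0 0 0.8 0 0;-0.3 0 0.6 0 0;-0.4 0 0 0 0;0 0 0 0 0;0 0 0 0 0'
python3 - <<'E'
from h import *
p,d=camera("wrist");P=cloud("wrist",d);cv2.imwrite("pics/w9.png",p[:,:,::-1]);cv2.imwrite("pics/w9b.png",cv2.resize(p[80:290,116:396,::-1],(800,600)))
for z in range(84,172,8):
    m=(abs(P[...,2]-z)<4)&(p.max(-1)<90)&(abs(P[...,1]-200)<40)&(abs(P[...,0]-490)<80)
    if m.sum():print(z,m.sum(),P[m].mean(0).round(1),P[m].max(0).round(1))
p,d=camera("scene");P=cloud("scene",d);m=(P[...,2]>85)&(abs(P[...,1]-205)<30)&(abs(P[...,0]-480)<40)&(P[...,2]<175)
print("scene top z",np.sort(P[m][:,2])[-5:])
P=cloud("scene",np.load("pics/scene0.npy"));m=(P[...,2]>85)&(abs(P[...,1]-205)<30)&(abs(P[...,0]-480)<40)&(P[...,2]<175)
print("scene0 top z",np.sort(P[m][:,2])[-5:])
E
```

```text
wrist_force: [-0.6, 0.1, 0.5]
finger_gap: 88.2
clock: 25.92
eef_pos: [459.9, 204.3, 241.0]
eef_rot: [3.142, 0.0, 3.013]
wrist_force: [-0.1, 0.6, -0.3]
finger_gap: 94.1
finger_force: 0.0
84 23 [520.6 199.1  81. ] [526.6 209.   84.3]
92 12 [501.2 202.4  93.1] [503.  206.8  95.6]
100 20 [496.1 201.5 100. ] [499.6 207.3 103.9]
108 20 [491.4 202.3 107.9] [494.9 207.8 111.6]
116 26 [486.3 203.3 115.4] [490.  209.5 119.1]
124 29 [480.8 204.7 124.4] [484.3 210.  128. ]
132 24 [475.6 204.9 132.4] [479.1 210.4 135.4]
140 28 [470.6 205.6 140.2] [473.5 210.7 144. ]
148 42 [462.2 206.6 148.9] [468.5 212.4 152. ]
156 55 [459.6 206.5 154.2] [463.3 212.5 156.1]
scene top z [154.21999306 154.23342616 154.24844628 154.99867507 155.27299582]
scene0 top z [153.49225874 154.44303856 155.13767285 155.4134236  157.17440489]
```

View pics/w9b.png

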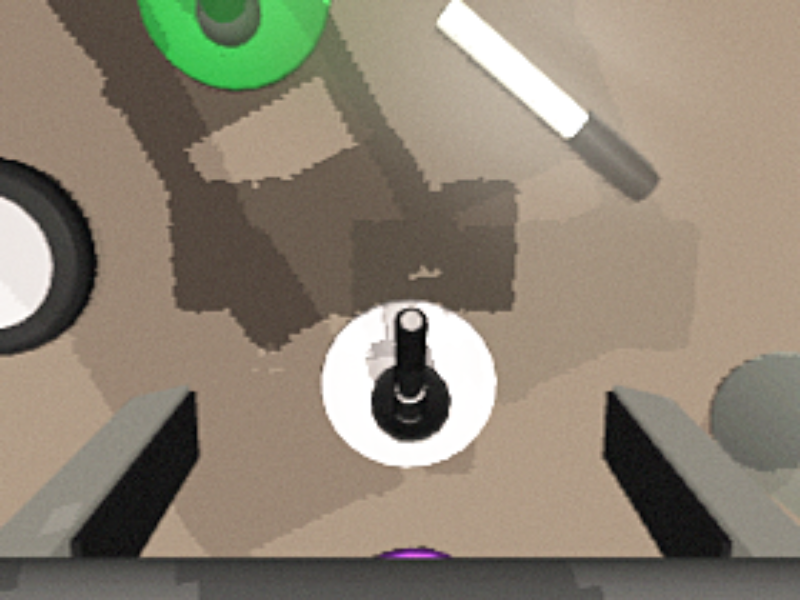

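The pen is back in the stand in its original pose, top at crop (411,321) and seated in the mouth at (410,400). The fingers are clear, so I'll hand in.

```bash
python3 -c "
from cell import sign_off
print(sign_off())"
```

```text
the job is handed in; nothing more can be done
None
```

I handed the job in at about 26 s. The button was held at its stop for about 2.7 s at roughly 12–13 N, the cover was pushed home until it met its stop, and the pen is back at the bottom of its stand and released. The hand-in returned no verdict.

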